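# Call the carver and point out bird and base

### The arm

A 6-joint arm with a two-finger parallel gripper is mounted at the origin on the work surface. World frame = base frame: x ahead of the robot, y to its left, z up, the work surface at z = 0. Lengths are in m, angles in rad, forces in N, time in s.
With the tool pointing down it reaches from about 0.3 to 0.825 m from the base axis. Payload 5.4 kg.
Tool frame: the origin (TCP) lies at the very end of the fingers, on their centre line; the grasp point (between the pads) lies robot.hold_point_z behind it (robot.hold_point_z is the distance from the TCP to the grasp point, in m); z points along the fingers, y is the direction in which the jaws open and shut (so a half turn about z gives the same grasp; the last joint's range is limited). The gripper opens to 92 mm and grips with 3 to 60 N. Pads are 20 mm wide; open, the fingers measure 128 mm over their backs; the gripper's body (75 mm by 189 mm) begins 69 mm behind the grasp point.
Start: joints at [-1.534, 0.158, 1.597, -0, 1.386, -0.21], TCP at [0.14, -0.558, 0.215] pointing down, gripper open.
Joint ranges: [-2.91, 2.91], [-0.94, 2.29], [0.18, 2.7], [-1.29, 4.43], [0.17, 2.64], [-3, 3]. Speed limits (rad/s): [2.57, 2.57, 3.14, 3.14, 3.14, 3.14].

### API

Orientations are given as a 3x3 rotation matrix whose columns are the frame's x, y, z axes.
In Python, from rig import robot gives the robot as it stands.
- The arm moves only by the tool send_rows, never from a script. Its argument "steps" is a list of rows, each an object of numbers: "jaw": the finger opening in cm, from 0 to 9.19; "x", "y", "z": the shift along the world's x, y, z in cm; "turn": the turn about the world's z in rad. A call has 1 to 8 rows; each row shifts and turns the commanded pose from where the row before left it; what a row does not reach is not made up. A row lasts 1/12 s, in which the tool goes at most 41.7 mm and 7.16 degrees, less where a joint would pass 70% of its speed; a pose out of reach is approached as far as the arm can. A call with a gripper value outside its range is refused whole. The fingers move at their own pace and stop on an object; "grip_force" is the grip in N (left out, the last holds). Time passes only in rows, so rows that do not move let the fingers close. It gives the time, the measured TCP pose, the force and the opening at its end, in the units of the state.
- robot.observe(): the state, without advancing time (a new reading comes with each control period).
- robot.capture(name): name is "side" or "top" or "wrist"; returns a dict with "frame" (400x640x3 uint8, red, green, blue), "camera_matrix" (3x3 intrinsics, pixels), "R" (3x3) and "t" (3): a world point X has camera coordinates R X + t. Camera axes: x right, y down, z forward; pixel columns grow to the right and rows downward; lengths in m; the calibration is good to about 2 mm. A picture is of the moment at which its call begins. There is no depth.
- robot.finish_job(): hands the job in, once; it reports no verdict.
The state is a dict: "clock": time; "q": joint angles; "joint_vel": joint speeds; "tau": joint torques, N m; "eef_pos": TCP position; "ee_rot": TCP orientation; "force": force on the tool from outside, world axes, zero at the start; "ft_torque": the same for the moment, N m; "opening": finger opening in m.
Only numpy, scipy, OpenCV 4.12 (cv2) and the standard library are available. Lean on these libraries where they do the work, as an engineer would, in place of code of your own. Each camera call takes 0.05 s, during which the arm holds its last target.

### The job

Ring the call bell by pressing its plunger down with the fingertips and let it up again, then show the carver which bird to mount next: hold the fingertips 2 to 3 cm above the top of the head of the long-necked goose, without touching it, for a full two seconds. Then show him where it goes: hold them the same way, 2 to 3 cm above the middle of the one round base that has no bird on it, and finish with the hand still pointing there. Touch none of the birds, bases or loose tools, nor the glass jar, and pass well above the other birds so that you point at no other one.

Things in the scene. Friction and masses are not known exactly. Their poses are not given: they have to be found in the camera images.
- bell_top (a point): Middle of the flat top of the call bell's plunger, 62 mm above the bench when up: a steel disc 24 mm across over a domed steel bell 84 mm across and 46 mm high, fixed to the bench. It is pressed straight down.
- bell_plunger (a joint): Travel of the bell's plunger in m: 0 up, 0.006 fully down; it rings beyond 0.004. A spring pushes it back up: about 1.2 N starts it, 4.8 N holds it fully down.
- goose: The goose: a loose carved bird of plain pale wood, 118 mm long and 122 mm high, the only one with a long thin upright neck. Origin under the middle of its body, on the bench; x points to its bill, z up.
- goose_head (a point): Top of the goose's head (a ball 28 mm across), 122 mm above the bench, 30 mm ahead (goose x) of the goose's origin.
- base_empty: The round turned base of dark wood with no bird on it: 76 mm across its foot, flat top 72 mm across, 30 mm high, fixed to the bench. Origin under its middle; the middle of its top is 30 mm above the origin.
- base_a: A base just like the empty one, carrying a songbird. Origin under its middle.
- base_b: Another base just like it, carrying the other songbird. Origin under its middle.
- song_a: Small carved songbird of plain pale wood, 90 mm long, 62 mm high, standing loose on base_a. Origin under its foot, on top of the base; x points to its bill.
- song_b: The same kind of songbird, standing loose on base_b. Origin under its foot; x points to its bill.
- owl: Carved owl of the same pale wood, upright, 58 mm across, 99 mm high with two ear tufts, loose on the bench. Origin under its middle.
- duck: Carved duck of the same pale wood, low, 119 mm long, 78 mm high, no neck, loose on the bench. Origin under its middle; x points to its bill.
- jar: Glass jar with a steel lid, 68 mm across, 95 mm high, loose. Origin under its middle.
- mallet: Wooden mallet lying on the bench, about 270 mm long, square head 120 mm wide and 60 mm high. Origin on the bench under its handle, 100 mm from the middle of the head; x points to the head.
- whetstone: Grey whetstone in a wooden holder, 180 x 65 x 44 mm, loose. Origin under its middle, x lengthwise.
- chisel: Chisel lying on the bench, 240 mm long, 30 mm high at most. Origin on the bench under its middle; x points to the blade.
Things that resemble listed ones, but are neither listed nor needed, are in the scene too. What is shaped like the goose but turquoise or yellow is not meant.

How it is judged:
By the outcome, as a careful person would: the job done as asked, in the order asked, and still so for the second after the job is handed in, with the robot touching nothing.
It also fails if it takes over 54 s, if anything falls off the work surface, if the arm or the gripper's body presses on something with over 40 N, if the wrist force passes 120 N, or if a joint passes its speed limit or range.

## Working session

There is one attempt and no reset: what is moved stays moved. The work goes in short steps, Python scripts to look and compute and a tool call to move; the robot and the scene stay as the last step left them, time stands still between calls to the robot, and variables do not carry over. Pictures are saved under pics/ and viewed, and the job is handed in when it is done.

Besides the shell and the picture viewer there is one more tool, called after "Call:" as a command line: name --argument value ..., lists and objects as JSON in quotes. send_rows: Moves the arm, as the interface text tells. Its arguments: {"type":"object","properties":{"steps":{"type":"array"},"grip_force":{"type":"number"}},"required":["steps"]}

```bash
mkdir -p pics; ls; python3 - <<'E'
from rig import robot
import cv2,pickle
s=robot.observe(); print(s['clock'],s['eef_pos'],s['ee_rot'],s['opening'],robot.hold_point_z)
for n in ['side','top']:
    c=robot.capture(n); pickle.dump(c,open(f'pics/{n}.pkl','wb')); cv2.imwrite(f'pics/{n}1.png',c['frame'][:,:,::-1]); print(c['camera_matrix'],c['R'],c['t'])
E
```

```text
pics
0.0 [ 0.14042135 -0.55695328  0.21363756] [[ 9.69693242e-01  2.44325612e-01 -1.09674994e-04]
 [ 2.44325399e-01 -9.69691573e-01  1.83119461e-03]
 [ 3.41056827e-04 -1.80249343e-03 -9.99998317e-01]] 0.09204227618836934 0.0187
[[463.75634165   0.         310.23961684]
 [  0.         463.75634165 208.22995755]
 [  0.           0.           1.        ]] [[-0.87496685 -0.48401352 -0.01280311]
 [-0.28629554  0.53850865 -0.79249183]
 [ 0.39047134 -0.68973861 -0.60974813]] [0.43815097 0.26834406 1.24636778]
[[379.35864686   0.         322.00711059]
 [  0.         379.35864686 201.22958106]
 [  0.           0.           1.        ]] [[-0.02898575 -0.99921119  0.02714458]
 [-0.98185107  0.02336928 -0.18820825]
 [ 0.18742544 -0.0321073  -0.98175395]] [-0.05797653  0.56051617  1.04128059]
```

View pics/side1.png

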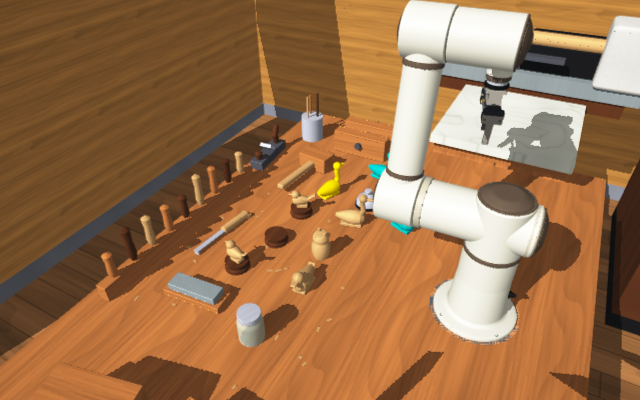

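View pics/top1.png

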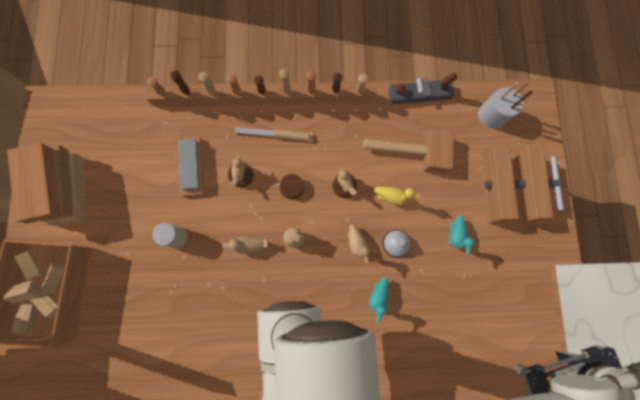

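```bash
python3 - <<'E'
import cv2
a=cv2.imread('pics/top1.png')[150:330,150:490]; cv2.imwrite('pics/topz.png',cv2.resize(a,(792,420),interpolation=cv2.INTER_CUBIC))
a=cv2.imread('pics/side1.png')[140:320,180:440]; cv2.imwrite('pics/sidez.png',cv2.resize(a,(780,540),interpolation=cv2.INTER_CUBIC))
E
```

```text
(no output)
```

View pics/topz.png

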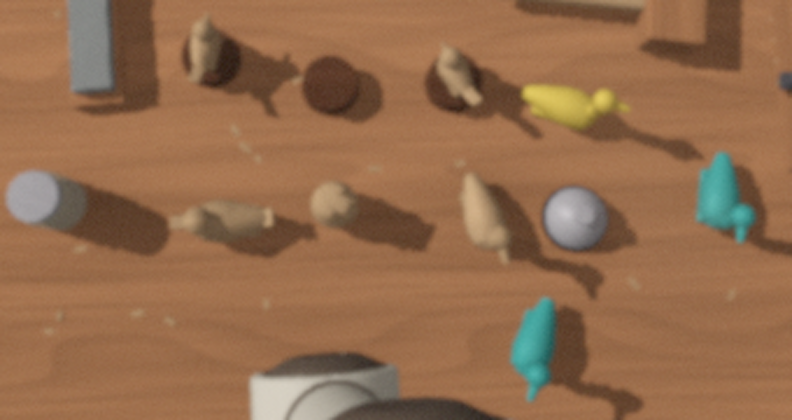

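View pics/sidez.png

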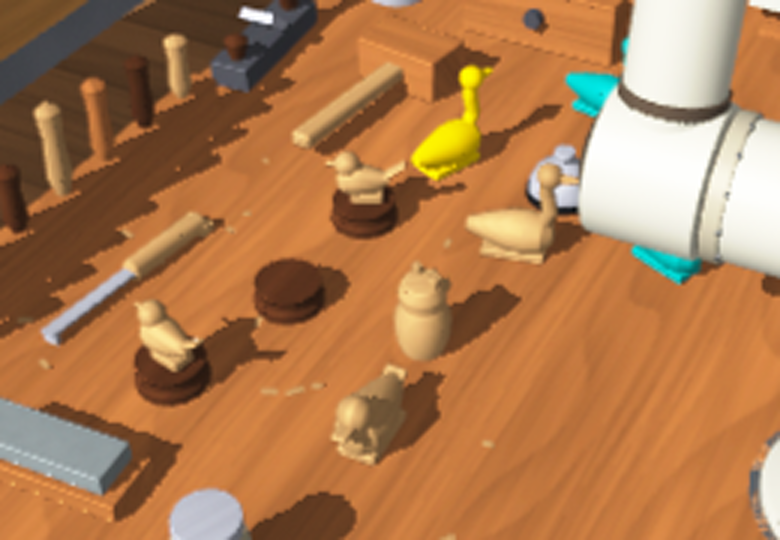

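```bash
cat > h.py <<'E'
import numpy as np,pickle,cv2
def load(n): return pickle.load(open(f'pics/{n}.pkl','rb'))
def ray(c,u,v):
    R=np.array(c['R']);t=np.array(c['t']);K=np.array(c['camera_matrix'])
    return -R.T@t, R.T@np.linalg.solve(K,[u,v,1])
def plane(c,u,v,z):
    o,d=ray(c,u,v); return o+d*(z-o[2])/d[2]
def tri(c1,p1,c2,p2):
    o1,d1=ray(c1,*p1);o2,d2=ray(c2,*p2)
    s=np.linalg.lstsq(np.c_[d1,-d2],o2-o1,rcond=None)[0]
    a=o1+s[0]*d1;b=o2+s[1]*d2; return (a+b)/2,np.linalg.norm(a-b)
def proj(c,X):
    p=np.array(c['camera_matrix'])@(np.array(c['R'])@X+c['t']); return p[:2]/p[2]
E
python3 - <<'E'
from h import *
np.set_printoptions(precision=4,suppress=True)
T,S=load('top'),load('side')
for n,pt,ps,z in [('goose',(362.5,251.8),(363,198.3),.108),('bell',(396.9,238),(368.7,190.7),.062),('base',(291.7,186.5),(276.3,233.3),.03)]:
    print(n,plane(T,*pt,z),plane(S,*ps,z),tri(T,pt,S,ps))
# masks
f=T['frame']; hsv=cv2.cvtColor(f,cv2.COLOR_RGB2HSV)
for n,(u,v) in dict(goose=(357,242),bell=(397,242),base=(292,187)).items(): print(n,f[v,u],hsv[v,u])
def comp(m,u,v):
    k,l,st,ce=cv2.connectedComponentsWithStats(m.astype(np.uint8)); i=l[v,u]; return i,st[i],ce[i],l==i
m=(hsv[:,:,1]<70); i,st,ce,b=comp(m,397,242); print('bell',i,st,ce)
m=(hsv[:,:,2]<95)&(hsv[:,:,1]>120); i,st,ce,b=comp(m,290,186); print('base',i,st,ce)
for n,c,(u,v) in [('b',T,(397,240)),('g',T,(360,246)),('e',T,(292,187)),('B',S,(369,195)),('G',S,(362,200)),('E',S,(276,235))]:
    a=c['frame'][v-20:v+20,u-20:u+20,::-1]; cv2.imwrite(f'pics/c_{n}.png',cv2.resize(a,(260,260),interpolation=cv2.INTER_NEAREST))
r=lambda s:np.hstack([cv2.imread(f'pics/c_{n}.png') for n in s])
cv2.imwrite('pics/crops.png',np.vstack([r('bge'),r('BGE')]))
E
```

```text
goose [ 0.4079 -0.1756  0.108 ] [ 0.4086 -0.1804  0.108 ] (array([ 0.4071, -0.1753,  0.1119]), np.float64(0.0011176756602380607))
bell [ 0.4464 -0.2813  0.062 ] [ 0.4321 -0.288   0.062 ] (array([ 0.4389, -0.2838,  0.063 ]), np.float64(0.01568632305952547))
base [0.61   0.0151 0.03  ] [0.6124 0.0175 0.03  ] (array([0.6118, 0.0158, 0.0285]), np.float64(0.0030389873704024187))
goose [190 158 120] [ 16  94 190]
bell [172 166 170] [160   9 172]
base [87 53 35] [ 10 152  87]
bell 10 [383 230  28  27 603] [396.4411 243.068 ]
base 294 [281 175  32  25 432] [293.7454 188.0694]
```

View pics/crops.png

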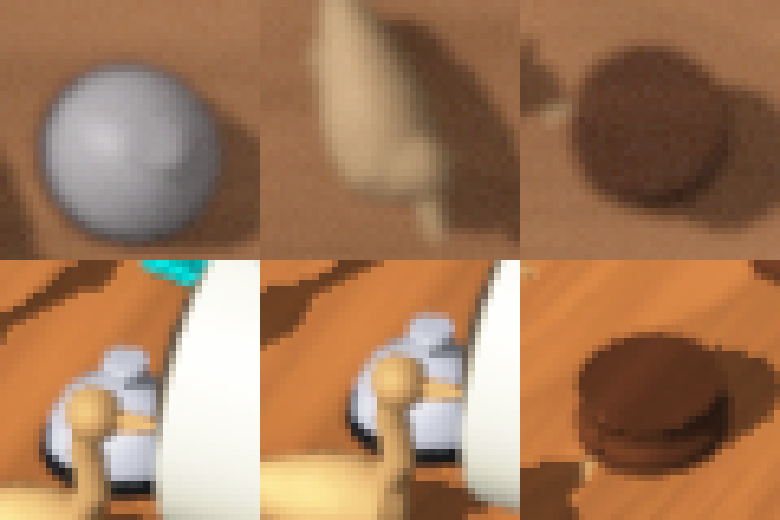

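```bash
python3 - <<'E'
from h import *
np.set_printoptions(precision=4,suppress=True)
T,S=load('top'),load('side')
print('cam',ray(T,0,0)[0])
print(plane(T,400.8,242.3,.062),plane(S,368.6,190.1,.062),tri(T,(400.8,242.3),S,(368.6,190.1)))
print('dome c',plane(T,397,243.2,.01),plane(T,397,243.2,.02))
# goose: head centre crop G (398,380)->; g (413,160)
ps=(342+(398-260)/6.5,180+(380-260)/6.5); pt=(340+(413-260)/6.5,226+160/6.5); print(ps,pt,plane(S,*ps,.108),plane(T,*pt,.108),tri(T,pt,S,ps))
pt=(272+(648-520)/6.5,167+120/6.5);ps=(256+(653-520)/6.5,215+(382-260)/6.5);print(pt,ps,plane(T,*pt,.03),plane(S,*ps,.03))
# duck/songs/jar approx tops
from rig import robot
s=robot.observe();print(s['eef_pos'])
E
```

```text
cam [ 0.3535 -0.0376  1.1293]
[ 0.4339 -0.2916  0.062 ] [ 0.4338 -0.291   0.062 ] (array([ 0.434 , -0.2917,  0.0615]), np.float64(5.2556378724884423e-05))
dome c [ 0.4355 -0.2925  0.01  ] [ 0.4348 -0.2902  0.02  ]
(363.2307692307692, 198.46153846153845) (363.53846153846155, 250.6153846153846) [ 0.4076 -0.1799  0.108 ] [ 0.4109 -0.1785  0.108 ] (array([ 0.4092, -0.1792,  0.1081]), np.float64(0.0036606707239295903))
(291.6923076923077, 185.46153846153845) (276.46153846153845, 233.76923076923077) [0.6132 0.0151 0.03  ] [0.6107 0.0191 0.03  ]
[ 0.1404 -0.557   0.2137]
```

Call:
send_rows --steps '[{"jaw": 0,"z": 2.5},{"jaw": 0,"z": 2.5},{"jaw": 0,"z": 2.5,"x": 1},{"jaw": 0,"x": 2,"y": 1.8},{"jaw": 0,"x": 2,"y": 1.8},{"jaw": 0,"x": 2,"y": 1.8},{"jaw": 0,"x": 2,"y": 1.8},{"jaw": 0,"x": 2,"y": 1.8}]' --grip_force 10

```text
invalid input
```

Call:
send_rows --steps '[{"jaw": 0,"x": 2,"y": 2},{"jaw": 0,"x": 2,"y": 2},{"jaw": 0,"x": 2,"y": 2},{"jaw": 0,"x": 2,"y": 2},{"jaw": 0,"x": 2,"y": 2},{"jaw": 0,"x": 2,"y": 2},{"jaw": 0,"x": 2,"y": 2},{"jaw": 0,"x": 2,"y": 2}]'

```text
invalid input
```

```bash
python3 - <<'E'
from rig import robot
import cv2,pickle
for n in ['side','wrist','top']:
    c=robot.capture(n); pickle.dump(c,open(f'pics/{n}2.pkl','wb')); cv2.imwrite(f'pics/{n}2.png',c['frame'][:,:,::-1])
s=robot.observe(); print(s['clock'],s['eef_pos'],s['ee_rot'],s['opening'],s['force'])
E
```

```text
0.25 [ 0.14043063 -0.55729022  0.21414598] [[ 9.69706541e-01  2.44272848e-01 -2.73597171e-05]
 [ 2.44272779e-01 -9.69706167e-01  8.71073747e-04]
 [ 1.86248779e-04 -8.51369144e-04 -9.99999620e-01]] 0.09197755031546961 [ 0.11620774 -0.4573726  -0.33040226]
```

View pics/side2.png

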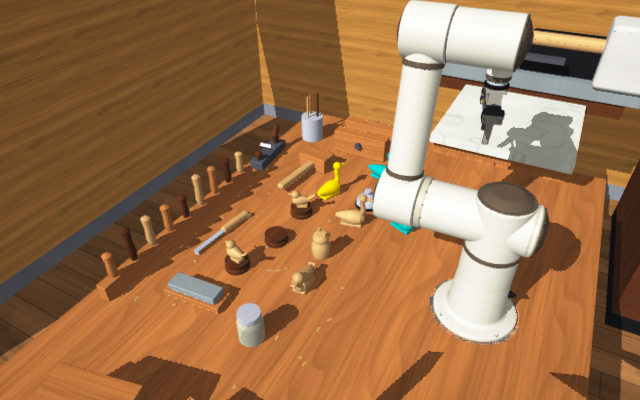

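View pics/wrist2.png

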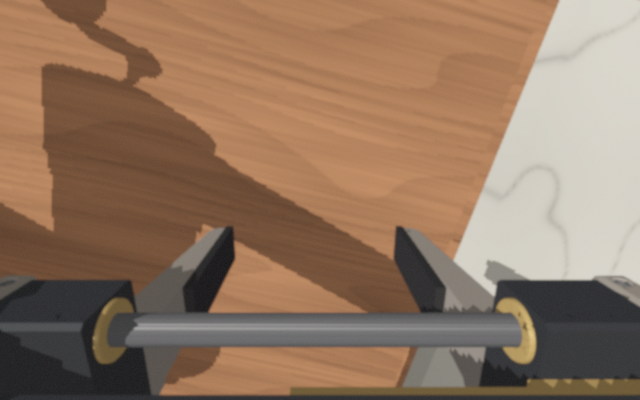

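Call:
send_rows --steps '[{"jaw": 0,"x": 0,"y": 0,"z": 2.5,"turn": 0},{"jaw": 0,"x": 0,"y": 0,"z": 2.5,"turn": 0},{"jaw": 0,"x": 1,"y": 0,"z": 2.5,"turn": 0},{"jaw": 0,"x": 2,"y": 1.8,"z": 0,"turn": 0},{"jaw": 0,"x": 2,"y": 1.8,"z": 0,"turn": 0},{"jaw": 0,"x": 2,"y": 1.8,"z": 0,"turn": 0},{"jaw": 0,"x": 2,"y": 1.8,"z": 0,"turn": 0},{"jaw": 0,"x": 2,"y": 1.8,"z": 0,"turn": 0}]' --grip_force 10

```text
clock: 0.92
eef_pos: [0.2512, -0.4666, 0.2895]
ee_rot: [[0.97, 0.244, 0.0], [0.244, -0.97, 0.0], [0.0, -0.0, -1.0]]
force: [1.2, 0.5, 0.9]
opening: 0.0404
```

Call:
send_rows --steps '[{"jaw": 0,"x": 2.3,"y": 2.2,"z": 0,"turn": 0},{"jaw": 0,"x": 2.3,"y": 2.2,"z": 0,"turn": 0},{"jaw": 0,"x": 2.3,"y": 2.2,"z": 0,"turn": 0},{"jaw": 0,"x": 2.3,"y": 2.2,"z": 0,"turn": 0},{"jaw": 0,"x": 2.3,"y": 2.2,"z": 0,"turn": 0},{"jaw": 0,"x": 2.3,"y": 2.2,"z": 0,"turn": 0},{"jaw": 0,"x": 2.3,"y": 2.2,"z": 0,"turn": 0},{"jaw": 0,"x": 2.3,"y": 2.1,"z": 0,"turn": 0}]'

```text
clock: 1.58
eef_pos: [0.4354, -0.2911, 0.2896]
ee_rot: [[0.97, 0.244, 0.0], [0.244, -0.97, -0.0], [0.0, 0.0, -1.0]]
force: [0.3, 0.1, 0.4]
opening: 0.0001
```

```bash
python3 - <<'E'
from rig import robot
import cv2,pickle
for n in ['side','wrist']:
    c=robot.capture(n); pickle.dump(c,open(f'pics/{n}3.pkl','wb')); cv2.imwrite(f'pics/{n}3.png',c['frame'][:,:,::-1])
s=robot.observe(); print(s['clock'],s['eef_pos'],s['opening'],s['force'])
from h import *
print('bell',proj(c,np.array([.434,-.2915,.062])),'goose',proj(c,np.array([.408,-.179,.108])),'tcp',proj(c,s['eef_pos']))
E
```

```text
1.6833 [ 0.43673594 -0.28956695  0.28951341] 0.00042436024718644995 [-0.09927763 -0.04208572 -0.27881077]
bell [316.1779031  171.65808369] goose [213.62175559 177.59771746] tcp [316.29024296 246.02814307]
```

View pics/side3.png

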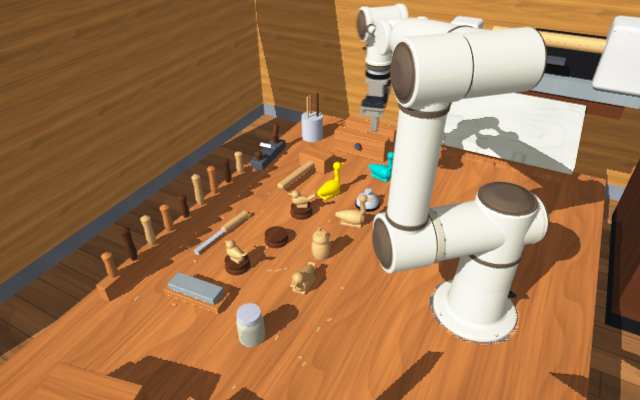

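View pics/wrist3.png

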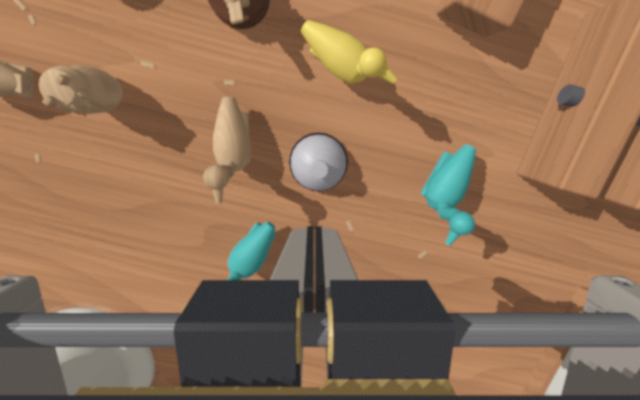

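```bash
python3 - <<'E'
from h import *
from rig import robot
a=load('wrist3')['frame'][130:210,190:370,::-1]; cv2.imwrite('pics/w3z.png',cv2.resize(a,(792,352),interpolation=cv2.INTER_CUBIC))
W=load('wrist3');S=load('side3')
print('bell',plane(W,320,170,.062),'goose',plane(W,214.5,178,.108))
print(robot.observe()['eef_pos'])
a=S['frame'][180:230,330:400,::-1]; cv2.imwrite('pics/s3z.png',cv2.resize(a,(770,550),interpolation=cv2.INTER_CUBIC))
E
```

```text
bell [ 0.43725703 -0.29563726  0.062     ] goose [ 0.40778678 -0.18003306  0.108     ]
[ 0.43673594 -0.28956695  0.28951341]
```

View pics/w3z.png

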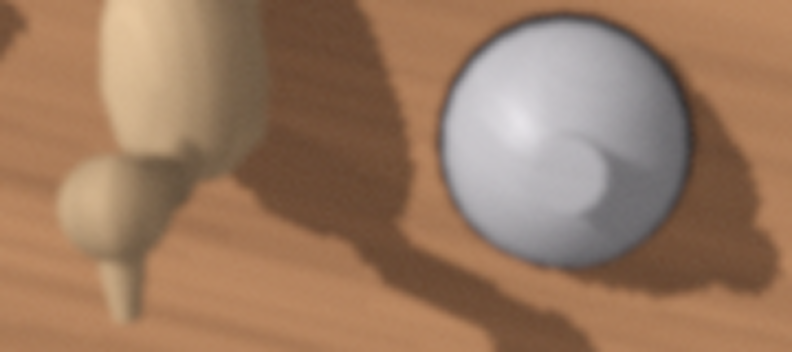

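View pics/s3z.png

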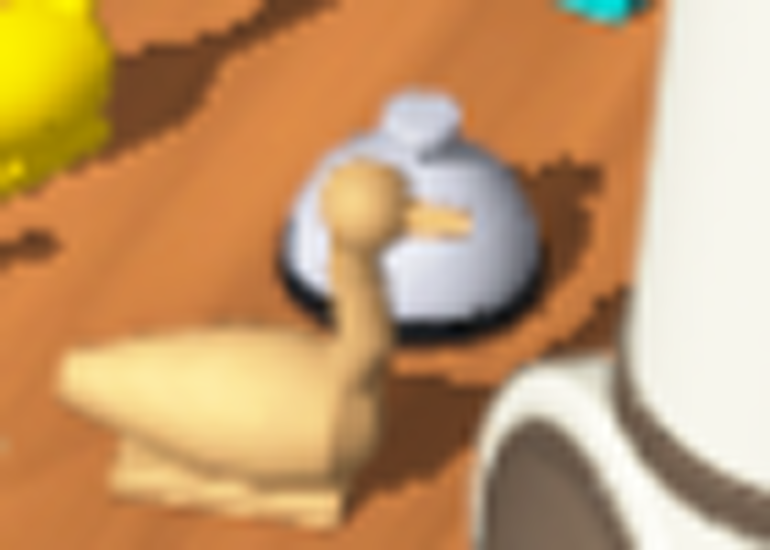

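Call:
send_rows --steps '[{"jaw": 0,"x": 0,"y": -0.1,"z": -3,"turn": 0},{"jaw": 0,"x": 0,"y": 0,"z": -3,"turn": 0},{"jaw": 0,"x": 0,"y": 0,"z": -3,"turn": 0},{"jaw": 0,"x": 0,"y": 0,"z": -3,"turn": 0},{"jaw": 0,"x": 0,"y": 0,"z": -3,"turn": 0},{"jaw": 0,"x": 0,"y": 0,"z": -2.5,"turn": 0},{"jaw": 0,"x": 0,"y": 0,"z": -1.5,"turn": 0},{"jaw": 0,"x": 0,"y": 0,"z": 0,"turn": 0}]'

```text
clock: 2.35
eef_pos: [0.4317, -0.2918, 0.0955]
ee_rot: [[0.97, 0.244, -0.006], [0.244, -0.97, 0.006], [-0.004, -0.007, -1.0]]
force: [-0.4, 0.2, -0.5]
opening: 0.0002
```

Call:
send_rows --steps '[{"jaw": 0,"x": 0,"y": 0,"z": -0.5,"turn": 0},{"jaw": 0,"x": 0,"y": 0,"z": 0,"turn": 0},{"jaw": 0,"x": 0,"y": 0,"z": 0,"turn": 0}]'

```text
clock: 2.6
eef_pos: [0.435, -0.2945, 0.0959]
ee_rot: [[0.97, 0.244, 0.001], [0.244, -0.97, -0.002], [0.001, 0.002, -1.0]]
force: [-0.8, 0.5, -0.3]
opening: 0.0004
```

```bash
python3 - <<'E'
from rig import robot
from h import *
for n in ['side','wrist']:
    c=robot.capture(n); pickle.dump(c,open(f'pics/{n}4.pkl','wb'))
    a=c['frame'][:,:,::-1]
    cv2.imwrite(f'pics/{n}4.png',a if n=='wrist' else cv2.resize(a[120:240,300:440],(700,600),interpolation=cv2.INTER_CUBIC))
s=robot.observe(); print(s['clock'],s['eef_pos'],s['opening'],s['force'])
E
```

```text
2.7 [ 0.4351188  -0.29441717  0.09599294] 0.0005980800742927006 [-0.44607519 -0.17614672 -0.43564594]
```

View pics/side4.png

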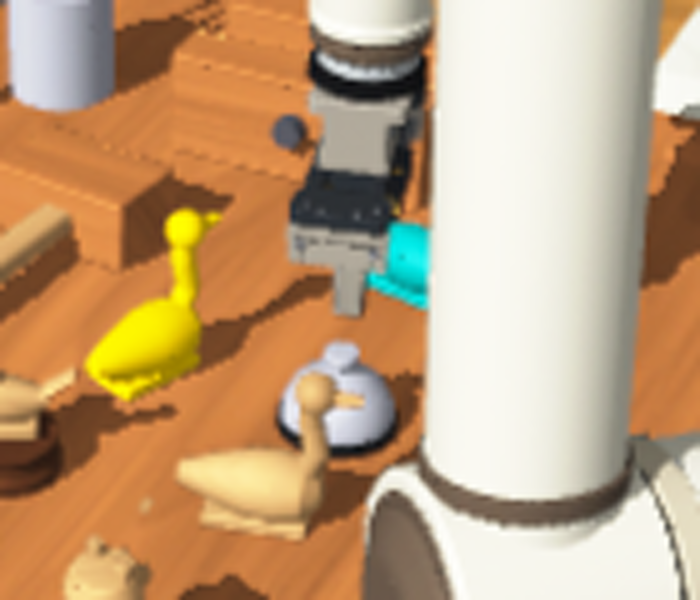

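View pics/wrist4.png

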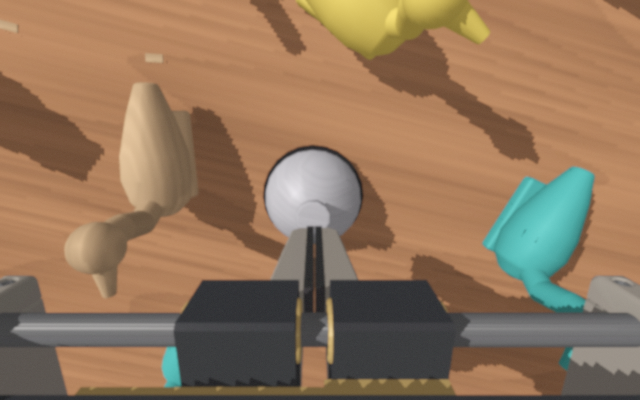

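Call:
send_rows --steps '[{"jaw": 0,"x": 0,"y": 0,"z": -1.5,"turn": 0},{"jaw": 0,"x": 0,"y": 0,"z": -1.5,"turn": 0},{"jaw": 0,"x": 0,"y": 0,"z": -0.4,"turn": 0},{"jaw": 0,"x": 0,"y": 0,"z": -0.3,"turn": 0},{"jaw": 0,"x": 0,"y": 0,"z": -0.3,"turn": 0},{"jaw": 0,"x": 0,"y": 0,"z": 0,"turn": 0},{"jaw": 0,"x": 0,"y": 0,"z": 0,"turn": 0}]'

```text
clock: 3.28
eef_pos: [0.4344, -0.2935, 0.0563]
ee_rot: [[0.97, 0.245, -0.001], [0.245, -0.97, 0.0], [-0.001, -0.001, -1.0]]
force: [-5.5, 3.6, 10.0]
opening: 0.0005
```

```bash
python3 - <<'E'
from rig import robot
from h import *
c=robot.capture('side'); a=c['frame'][:,:,::-1]
cv2.imwrite('pics/side5.png',cv2.resize(a[140:230,320:420],(666,600),interpolation=cv2.INTER_CUBIC))
s=robot.observe(); print(s['clock'],s['eef_pos'],s['force'])
E
```

```text
3.3333 [ 0.43441483 -0.29348486  0.0562754 ] [-4.30253347  4.49635002  9.90362374]
```

View pics/side5.png

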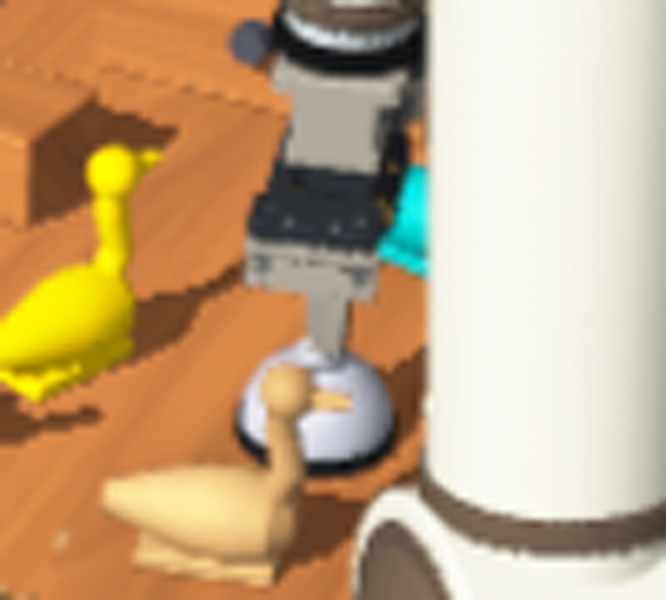

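Call:
send_rows --steps '[{"jaw": 0,"x": 0,"y": 0,"z": 1.5,"turn": 0},{"jaw": 0,"x": 0,"y": 0,"z": 2.5,"turn": 0},{"jaw": 0,"x": 0,"y": 0,"z": 2.5,"turn": 0},{"jaw": 0,"x": 0,"y": 0,"z": 2.5,"turn": 0},{"jaw": 0,"x": 0,"y": 0,"z": 2.5,"turn": 0},{"jaw": 0,"x": 0,"y": 0,"z": 2.5,"turn": 0},{"jaw": 0,"x": 0,"y": 0,"z": 1.5,"turn": 0},{"jaw": 0,"x": 0,"y": 0,"z": 0,"turn": 0}]'

```text
clock: 4.0
eef_pos: [0.4365, -0.2956, 0.2148]
ee_rot: [[0.97, 0.244, 0.007], [0.244, -0.97, -0.007], [0.005, 0.008, -1.0]]
force: [0.6, -0.9, 0.3]
opening: 0.0009
```

Call:
send_rows --steps '[{"jaw": 0,"x": -0.5,"y": 2,"z": 0,"turn": 0},{"jaw": 0,"x": -0.5,"y": 2,"z": 0,"turn": 0},{"jaw": 0,"x": -0.5,"y": 2,"z": 0,"turn": 0},{"jaw": 0,"x": -0.5,"y": 2,"z": 0,"turn": 0},{"jaw": 0,"x": -0.5,"y": 2,"z": 0,"turn": 0},{"jaw": 0,"x": 0,"y": 1.3,"z": 0,"turn": 0},{"jaw": 0,"x": 0,"y": 0,"z": 0,"turn": 0},{"jaw": 0,"x": 0,"y": 0,"z": 0,"turn": 0}]'

```text
clock: 4.67
eef_pos: [0.4097, -0.1805, 0.2094]
ee_rot: [[0.969, 0.245, 0.0], [0.245, -0.969, -0.0], [-0.0, 0.001, -1.0]]
force: [0.4, 0.5, 0.3]
opening: 0.0001
```

```bash
python3 - <<'E'
from rig import robot
from h import *
for n in ['side','wrist']:
    c=robot.capture(n); pickle.dump(c,open(f'pics/{n}6.pkl','wb'))
    a=c['frame'][:,:,::-1]
    cv2.imwrite(f'pics/{n}6.png',a if n=='wrist' else cv2.resize(a[120:240,300:440],(700,600),interpolation=cv2.INTER_CUBIC))
s=robot.observe(); print(s['clock'],s['eef_pos'],s['opening'],s['force'])
print(proj(c,np.array([.408,-.1795,.108])))
E
```

```text
4.7667 [ 0.40969761 -0.18137046  0.20952872] 0.00016354588643696752 [0.18477933 0.77330323 0.50172464]
[311.32542387 195.62386023]
```

View pics/side6.png

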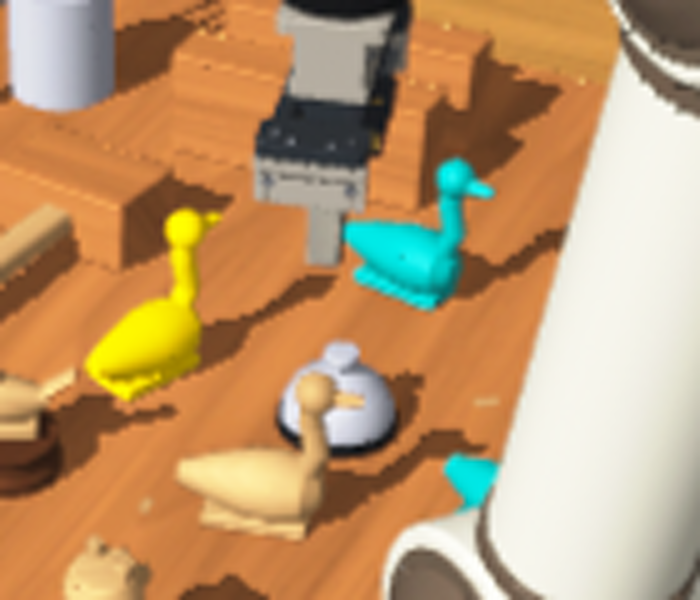

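View pics/wrist6.png

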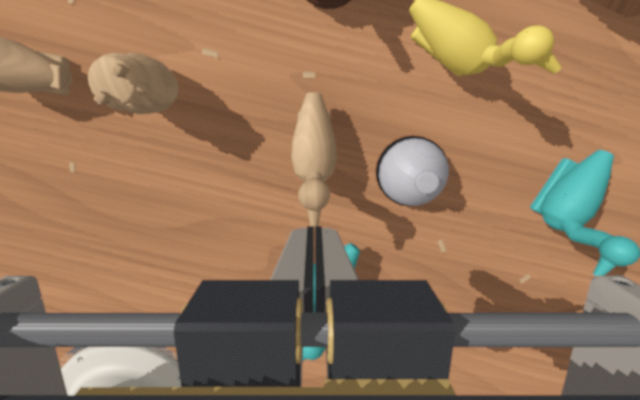

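Call:
send_rows --steps '[{"jaw": 0,"x": 0,"y": 0,"z": -1.5,"turn": 0},{"jaw": 0,"x": 0,"y": 0,"z": -1.5,"turn": 0},{"jaw": 0,"x": 0,"y": 0,"z": -1.2,"turn": 0},{"jaw": 0,"x": 0,"y": 0,"z": -1,"turn": 0},{"jaw": 0,"x": 0,"y": 0,"z": -0.6,"turn": 0},{"jaw": 0,"x": 0,"y": 0,"z": -0.4,"turn": 0},{"jaw": 0,"x": 0,"y": 0,"z": 0,"turn": 0},{"jaw": 0,"x": 0,"y": 0,"z": 0,"turn": 0}]'

```text
clock: 5.43
eef_pos: [0.4097, -0.1809, 0.148]
ee_rot: [[0.97, 0.244, 0.0], [0.244, -0.97, -0.0], [0.0, 0.0, -1.0]]
force: [0.2, -0.5, 0.6]
opening: 0.0001
```

```bash
python3 - <<'E'
from rig import robot
from h import *
for n in ['side','wrist']:
    c=robot.capture(n); pickle.dump(c,open(f'pics/{n}7.pkl','wb'))
    a=c['frame'][:,:,::-1]
    cv2.imwrite(f'pics/{n}7.png',a if n=='wrist' else cv2.resize(a[120:240,300:440],(700,600),interpolation=cv2.INTER_CUBIC))
s=robot.observe(); print(s['clock'],s['eef_pos'],s['opening'],s['force'])
S=load('side7')
for X in ([.408,-.1795,.122],[.41,-.182,.122],s['eef_pos']):
  p=proj(S,np.array(X)); print((p-[300,120])*5)
E
```

```text
5.5333 [ 0.40990349 -0.18095476  0.14832178] 0.0006359612660582818 [-0.06033476  0.02472291 -0.16823158]
[316.49798377 374.52189679]
[315.1831117  371.58385527]
[317.04210157 338.1513988 ]
```

View pics/side7.png

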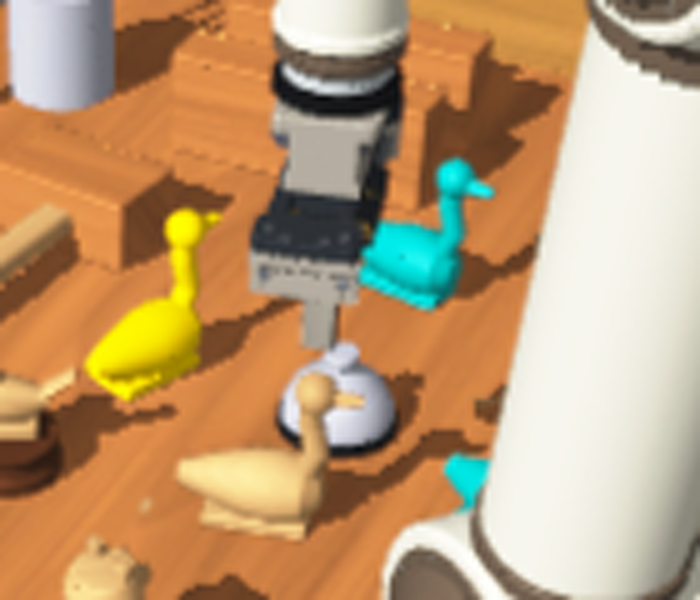

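View pics/wrist7.png

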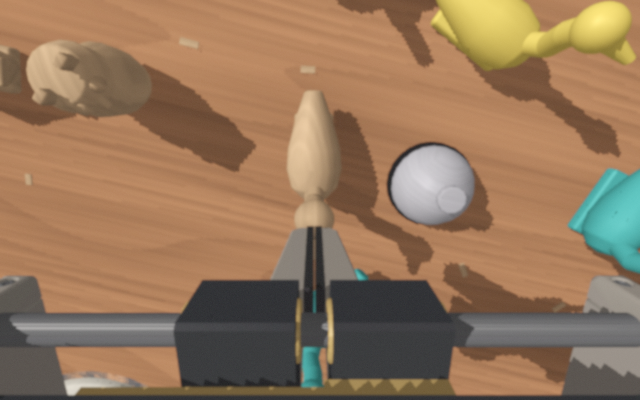

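Call:
send_rows --steps '[{"jaw": 0,"x": 0,"y": 0,"z": -0.1,"turn": 0},{"jaw": 0,"x": 0,"y": 0,"z": 0,"turn": 0},{"jaw": 0,"x": 0,"y": 0,"z": 0,"turn": 0},{"jaw": 0,"x": 0,"y": 0,"z": 0,"turn": 0},{"jaw": 0,"x": 0,"y": 0,"z": 0,"turn": 0},{"jaw": 0,"x": 0,"y": 0,"z": 0,"turn": 0},{"jaw": 0,"x": 0,"y": 0,"z": 0,"turn": 0},{"jaw": 0,"x": 0,"y": 0,"z": 0,"turn": 0}]'

```text
clock: 6.2
eef_pos: [0.4095, -0.1806, 0.1466]
ee_rot: [[0.97, 0.244, 0.0], [0.244, -0.97, 0.0], [0.0, 0.0, -1.0]]
force: [0.6, -0.1, -0.3]
opening: 0.0004
```

Call:
send_rows --steps '[{"jaw": 0,"x": 0,"y": 0,"z": 0,"turn": 0},{"jaw": 0,"x": 0,"y": 0,"z": 0,"turn": 0},{"jaw": 0,"x": 0,"y": 0,"z": 0,"turn": 0},{"jaw": 0,"x": 0,"y": 0,"z": 0,"turn": 0},{"jaw": 0,"x": 0,"y": 0,"z": 0,"turn": 0},{"jaw": 0,"x": 0,"y": 0,"z": 0,"turn": 0},{"jaw": 0,"x": 0,"y": 0,"z": 0,"turn": 0},{"jaw": 0,"x": 0,"y": 0,"z": 0,"turn": 0}]'

```text
clock: 6.87
eef_pos: [0.4094, -0.1806, 0.1466]
ee_rot: [[0.97, 0.244, 0.0], [0.244, -0.97, -0.0], [-0.0, 0.0, -1.0]]
force: [0.4, -0.5, -0.2]
opening: 0.0
```

Call:
send_rows --steps '[{"jaw": 0,"x": 0,"y": 0,"z": 0,"turn": 0},{"jaw": 0,"x": 0,"y": 0,"z": 0,"turn": 0},{"jaw": 0,"x": 0,"y": 0,"z": 0,"turn": 0},{"jaw": 0,"x": 0,"y": 0,"z": 0,"turn": 0},{"jaw": 0,"x": 0,"y": 0,"z": 0,"turn": 0},{"jaw": 0,"x": 0,"y": 0,"z": 0,"turn": 0},{"jaw": 0,"x": 0,"y": 0,"z": 0,"turn": 0},{"jaw": 0,"x": 0,"y": 0,"z": 0,"turn": 0}]'

```text
clock: 7.53
eef_pos: [0.4095, -0.1806, 0.1466]
ee_rot: [[0.97, 0.244, 0.0], [0.244, -0.97, -0.0], [0.0, 0.0, -1.0]]
force: [0.0, -1.0, -0.0]
opening: 0.0004
```

Call:
send_rows --steps '[{"jaw": 0,"x": 0,"y": 0,"z": 0,"turn": 0},{"jaw": 0,"x": 0,"y": 0,"z": 0,"turn": 0},{"jaw": 0,"x": 0,"y": 0,"z": 0,"turn": 0},{"jaw": 0,"x": 0,"y": 0,"z": 0,"turn": 0},{"jaw": 0,"x": 0,"y": 0,"z": 0,"turn": 0},{"jaw": 0,"x": 0,"y": 0,"z": 0,"turn": 0},{"jaw": 0,"x": 0,"y": 0,"z": 0,"turn": 0},{"jaw": 0,"x": 0,"y": 0,"z": 0,"turn": 0}]'

```text
clock: 8.2
eef_pos: [0.4095, -0.1806, 0.1466]
ee_rot: [[0.97, 0.244, 0.0], [0.244, -0.97, -0.0], [0.0, 0.0, -1.0]]
force: [0.0, -0.2, -0.1]
opening: 0.0007
```

Call:
send_rows --steps '[{"jaw": 0,"x": 0,"y": 0,"z": 0,"turn": 0},{"jaw": 0,"x": 0,"y": 0,"z": 0,"turn": 0},{"jaw": 0,"x": 0,"y": 0,"z": 0,"turn": 0},{"jaw": 0,"x": 0,"y": 0,"z": 0,"turn": 0},{"jaw": 0,"x": 0,"y": 0,"z": 0,"turn": 0},{"jaw": 0,"x": 0,"y": 0,"z": 0,"turn": 0},{"jaw": 0,"x": 0,"y": 0,"z": 0,"turn": 0},{"jaw": 0,"x": 0,"y": 0,"z": 0,"turn": 0}]'

```text
clock: 8.87
eef_pos: [0.4095, -0.1806, 0.1466]
ee_rot: [[0.97, 0.244, 0.0], [0.244, -0.97, -0.0], [0.0, 0.0, -1.0]]
force: [0.0, -0.4, -0.5]
opening: 0.0002
```

Call:
send_rows --steps '[{"jaw": 0,"x": 0,"y": 0,"z": 1.5,"turn": 0},{"jaw": 0,"x": 0,"y": 0,"z": 2,"turn": 0},{"jaw": 0,"x": 0,"y": 0,"z": 2.5,"turn": 0},{"jaw": 0,"x": 0,"y": 0,"z": 2.5,"turn": 0},{"jaw": 0,"x": 0,"y": 0,"z": 2.5,"turn": 0},{"jaw": 0,"x": 0,"y": 0,"z": 2,"turn": 0},{"jaw": 0,"x": 0,"y": 0,"z": 1,"turn": 0},{"jaw": 0,"x": 0,"y": 0,"z": 0,"turn": 0}]'

```text
clock: 9.53
eef_pos: [0.4104, -0.1814, 0.289]
ee_rot: [[0.97, 0.244, 0.004], [0.244, -0.97, -0.003], [0.003, 0.004, -1.0]]
force: [-0.8, -0.0, 0.6]
opening: 0.0008
```

Call:
send_rows --steps '[{"jaw": 0,"x": 2,"y": 2,"z": 0,"turn": 0},{"jaw": 0,"x": 2.5,"y": 2.5,"z": 0,"turn": 0},{"jaw": 0,"x": 2.5,"y": 2.5,"z": 0,"turn": 0},{"jaw": 0,"x": 2.5,"y": 2.5,"z": 0,"turn": 0},{"jaw": 0,"x": 2.5,"y": 2.5,"z": 0,"turn": 0},{"jaw": 0,"x": 2.5,"y": 2.5,"z": 0,"turn": 0},{"jaw": 0,"x": 2.5,"y": 2.5,"z": 0,"turn": 0},{"jaw": 0,"x": 2.2,"y": 1.8,"z": 0,"turn": 0}]'

```text
clock: 10.2
eef_pos: [0.6018, 0.01, 0.2841]
ee_rot: [[0.969, 0.246, -0.003], [0.246, -0.969, 0.001], [-0.003, -0.002, -1.0]]
force: [-0.1, -0.9, -0.6]
opening: 0.0005
```

Call:
send_rows --steps '[{"jaw": 0,"x": 1,"y": 1,"z": 0,"turn": 0},{"jaw": 0,"x": 0,"y": 0,"z": 0,"turn": 0},{"jaw": 0,"x": 0,"y": 0,"z": 0,"turn": 0},{"jaw": 0,"x": 0,"y": 0,"z": 0,"turn": 0}]'

```text
clock: 10.53
eef_pos: [0.6105, 0.0169, 0.2854]
ee_rot: [[0.97, 0.244, -0.002], [0.244, -0.97, -0.0], [-0.002, -0.0, -1.0]]
force: [-0.4, -0.2, -0.1]
opening: 0.0005
```

```bash
python3 - <<'E'
from rig import robot
from h import *
for n in ['side','wrist']:
    c=robot.capture(n); pickle.dump(c,open(f'pics/{n}8.pkl','wb'))
    cv2.imwrite(f'pics/{n}8.png',c['frame'][:,:,::-1])
s=robot.observe(); print(s['clock'],s['eef_pos'],s['opening'],s['force'])
print(proj(c,np.array([.612,.017,.03])))
E
```

```text
10.6333 [0.61072952 0.01652838 0.28629328] 0.00047277108941390643 [-0.36111193 -0.16031029 -0.13499016]
[313.66960234 161.42247161]
```

View pics/side8.png

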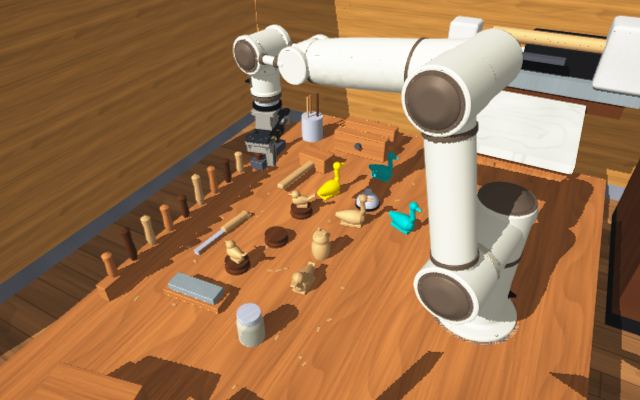

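View pics/wrist8.png

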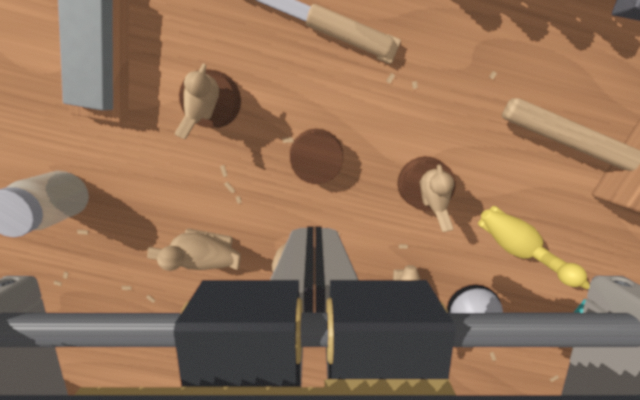

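```bash
python3 - <<'E'
from h import *
W=load('wrist8'); hsv=cv2.cvtColor(W['frame'],cv2.COLOR_RGB2HSV)
print(hsv[156,317])
m=((hsv[:,:,2]<125)&(hsv[:,:,1]>110)).astype(np.uint8); m[:,350:]=0
k,l,st,ce=cv2.connectedComponentsWithStats(m); i=l[156,317]; print(st[i],ce[i])
print(plane(W,317,156.5,.03), plane(W,*ce[i],.02))
S=load('side8');print(plane(S,276.5,233.5,.03))
a=W['frame'][115:200,270:370,::-1]; cv2.imwrite('pics/w8z.png',cv2.resize(a,(700,595),interpolation=cv2.INTER_CUBIC))
a=S['frame'][215:255,250:300,::-1]; cv2.imwrite('pics/s8z.png',cv2.resize(a,(700,560),interpolation=cv2.INTER_CUBIC))
E
```

```text
[ 10 129 107]
[ 290  129   60   62 2847] [321.47031963 159.8854935 ]
[0.6195214 0.0142974 0.03     ] [0.6149235  0.00671596 0.02      ]
[0.61129831 0.01799508 0.03      ]
```

View pics/w8z.png

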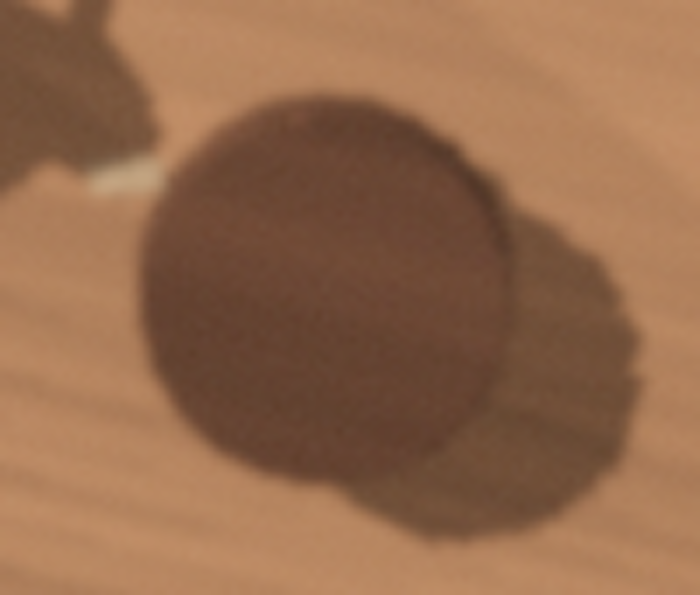

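View pics/s8z.png

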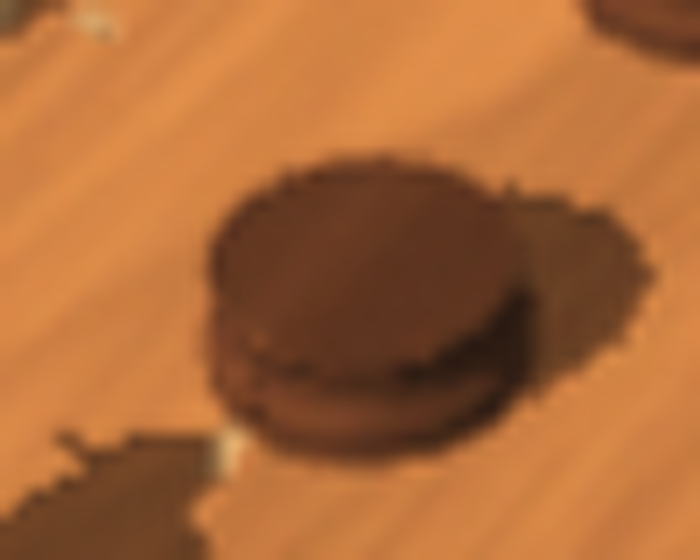

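Call:
send_rows --steps '[{"jaw": 0,"x": 0.3,"y": 0,"z": -2,"turn": 0},{"jaw": 0,"x": 0,"y": 0,"z": -2.5,"turn": 0},{"jaw": 0,"x": 0,"y": 0,"z": -2.5,"turn": 0},{"jaw": 0,"x": 0,"y": 0,"z": -2.5,"turn": 0},{"jaw": 0,"x": 0,"y": 0,"z": -2.5,"turn": 0},{"jaw": 0,"x": 0,"y": 0,"z": -2.5,"turn": 0},{"jaw": 0,"x": 0,"y": 0,"z": -2,"turn": 0},{"jaw": 0,"x": 0,"y": 0,"z": -1,"turn": 0}]'

```text
clock: 11.3
eef_pos: [0.6121, 0.0168, 0.1086]
ee_rot: [[0.97, 0.243, -0.004], [0.243, -0.97, 0.001], [-0.004, -0.002, -1.0]]
force: [-0.2, 0.1, 0.3]
opening: 0.0008
```

Call:
send_rows --steps '[{"jaw": 0,"x": 0,"y": 0,"z": 0,"turn": 0},{"jaw": 0,"x": 0,"y": 0,"z": 0,"turn": 0},{"jaw": 0,"x": 0,"y": 0,"z": 0,"turn": 0},{"jaw": 0,"x": 0,"y": 0,"z": 0,"turn": 0},{"jaw": 0,"x": 0,"y": 0,"z": 0,"turn": 0},{"jaw": 0,"x": 0,"y": 0,"z": 0,"turn": 0}]'

```text
clock: 11.8
eef_pos: [0.6151, 0.0173, 0.1127]
ee_rot: [[0.97, 0.244, 0.002], [0.244, -0.97, -0.0], [0.002, 0.001, -1.0]]
force: [-0.5, 0.4, -0.3]
opening: 0.0004
```

```bash
python3 - <<'E'
from rig import robot
from h import *
for n in ['side','wrist']:
    c=robot.capture(n); pickle.dump(c,open(f'pics/{n}9.pkl','wb'))
    a=c['frame'][:,:,::-1]
    cv2.imwrite(f'pics/{n}9.png',a if n=='wrist' else cv2.resize(a[150:270,200:340],(700,600),interpolation=cv2.INTER_CUBIC))
s=robot.observe(); print(s['clock'],s['eef_pos'],s['opening'],s['force'])
print(proj(c,np.array([.612,.017,.03])),proj(c,np.array([.618,.015,.03])))
S=load('side9');print((proj(S,s['eef_pos'])-[200,150])*5)
E
```

```text
11.9 [0.61477    0.01741233 0.11215346] 0.00010919492715540037 [-0.73116858 -0.04120837 -0.73889966]
[313.18242892 204.07444698] [317.32097406 197.88028665]
[370.42156488 312.31557469]
```

View pics/side9.png

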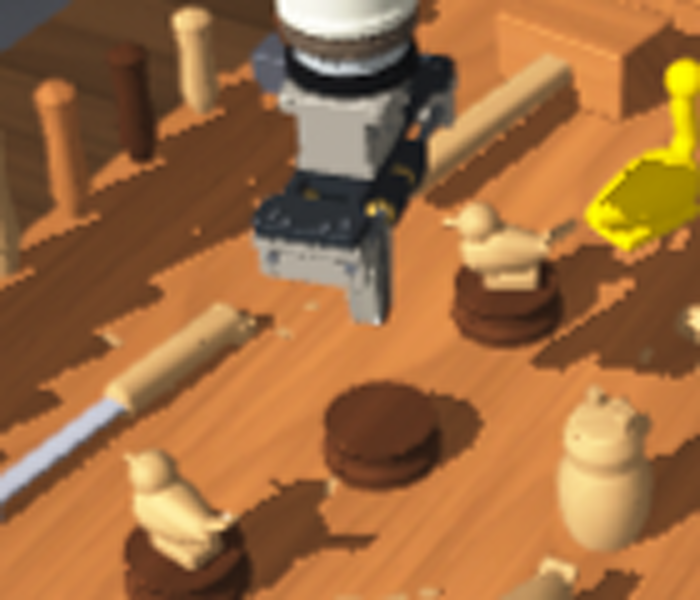

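View pics/wrist9.png

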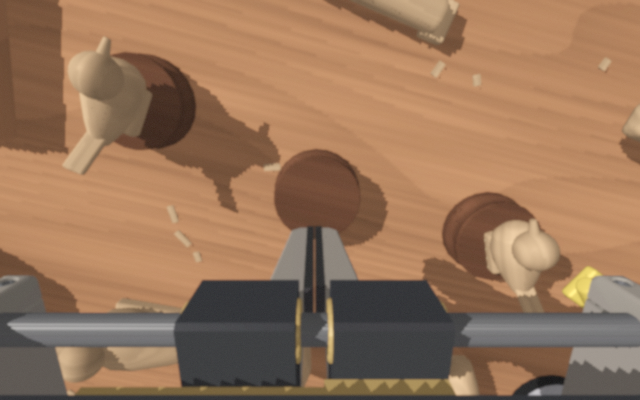

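```bash
python3 - <<'E'
from h import *
W=load('wrist9');S=load('side9')
R=np.array([[.97,.244,0],[.244,-.97,0],[0,0,-1.]]); p=np.array([.6148,.0174,.1122])
for dx in(-.01,0,.01): print(dx,proj(W,p+R@[dx,0,0]), (proj(S,p+R@[dx,0,0])-[200,150])*5)
for off in (-.018,.018): print((proj(S,p+R@[.01,off,0])-[200,150])*5,(proj(S,p+R@[-.01,off,0])-[200,150])*5)
def ring(c,X,r):
    return [proj(c,np.array(X)+[r*np.cos(a),r*np.sin(a),0]) for a in np.arange(0,6.28,.05)]
a=W['frame'][:,:,::-1].copy()
for X,col in (([.612,.017,.03],(0,255,0)),([.620,.014,.03],(255,0,0))):
    cv2.polylines(a,[np.int32(np.array(ring(W,X,.036))*16)],True,col,1,cv2.LINE_AA,4)
b=cv2.resize(S['frame'][150:270,200:340,::-1],(700,600),interpolation=cv2.INTER_CUBIC)
for X,col in (([.612,.017,.03],(0,255,0)),([.620,.014,.03],(255,0,0))):
    cv2.polylines(b,[np.int32((np.array(ring(S,X,.036))-[200,150])*5)],True,col,1)
cv2.imwrite('pics/ov.png',np.hstack([cv2.resize(a[130:250,250:390],(400,343)),b[350:500,300:480].repeat(2,0).repeat(2,1)[:300].copy() if 0 else cv2.resize(b[350:500,300:480],(400,343))]))
T=load('top'); a=cv2.resize(T['frame'][165:210,265:320,::-1],(770,630),interpolation=cv2.INTER_CUBIC)
for X,col in (([.612,.017,.03],(0,255,0)),([.620,.014,.03],(255,0,0))):
    cv2.polylines(a,[np.int32((np.array(ring(T,X,.036))+.5-[265,165])*14)],True,col,1)
cv2.imwrite('pics/ovt.png',a)
E
```

```text
-0.01 [313.56737666 258.13909765] [386.08356148 314.67791464]
0 [313.55827627 242.40762466] [370.38608493 312.22976035]
0.01 [313.54890542 226.20860036] [354.73553206 309.78892421]
[345.13408441 327.69971773] [376.76328085 332.69132438]
[364.15117646 292.22473298] [395.22294437 297.01412797]
```

View pics/ov.png

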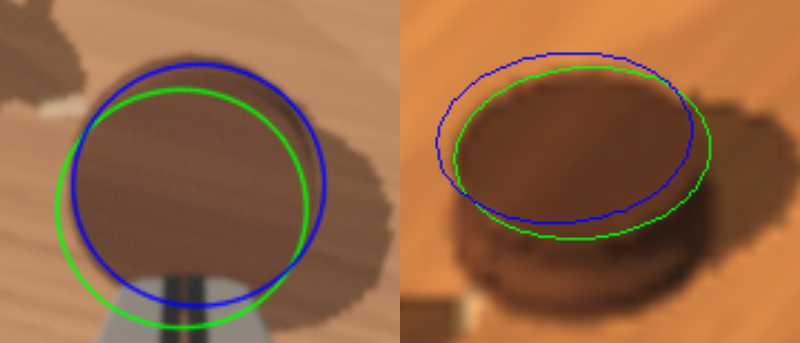

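View pics/ovt.png

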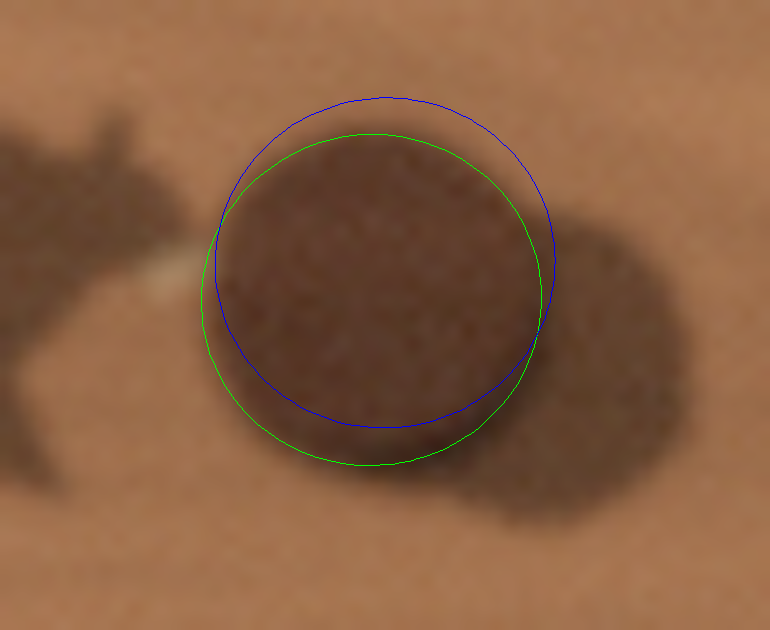

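Call:
send_rows --steps '[{"jaw": 0,"x": 0,"y": -0.2,"z": -1.2,"turn": 0},{"jaw": 0,"x": 0,"y": 0,"z": -1.2,"turn": 0},{"jaw": 0,"x": 0,"y": 0,"z": -1.2,"turn": 0},{"jaw": 0,"x": 0,"y": 0,"z": -1,"turn": 0},{"jaw": 0,"x": 0,"y": 0,"z": -0.6,"turn": 0},{"jaw": 0,"x": 0,"y": 0,"z": -0.3,"turn": 0},{"jaw": 0,"x": 0,"y": 0,"z": 0,"turn": 0},{"jaw": 0,"x": 0,"y": 0,"z": 0,"turn": 0}]'

```text
clock: 12.57
eef_pos: [0.6147, 0.0154, 0.0567]
ee_rot: [[0.97, 0.244, 0.0], [0.244, -0.97, -0.0], [0.0, 0.0, -1.0]]
force: [0.3, 0.6, -0.5]
opening: 0.0003
```

Call:
send_rows --steps '[{"jaw": 0,"x": 0,"y": 0,"z": 0,"turn": 0},{"jaw": 0,"x": 0,"y": 0,"z": 0,"turn": 0},{"jaw": 0,"x": 0,"y": 0,"z": 0,"turn": 0},{"jaw": 0,"x": 0,"y": 0,"z": 0,"turn": 0}]'

```text
clock: 12.9
eef_pos: [0.6147, 0.0154, 0.057]
ee_rot: [[0.97, 0.244, 0.001], [0.244, -0.97, -0.0], [0.001, 0.0, -1.0]]
force: [-0.4, -0.6, -0.5]
opening: 0.0006
```

```bash
python3 - <<'E'
from rig import robot
from h import *
for n in ['side','wrist','top']:
    c=robot.capture(n); pickle.dump(c,open(f'pics/{n}10.pkl','wb'))
    a=c['frame'][:,:,::-1]
    cv2.imwrite(f'pics/{n}10.png',a if n!='side' else cv2.resize(a[150:270,200:340],(700,600),interpolation=cv2.INTER_CUBIC))
s=robot.observe(); print(s['clock'],s['eef_pos'],s['opening'],s['force'])
E
```

```text
13.05 [0.61454595 0.01542653 0.05677595] 0.00040191243069604137 [-0.11966077 -0.15357481 -0.09166105]
```

View pics/side10.png

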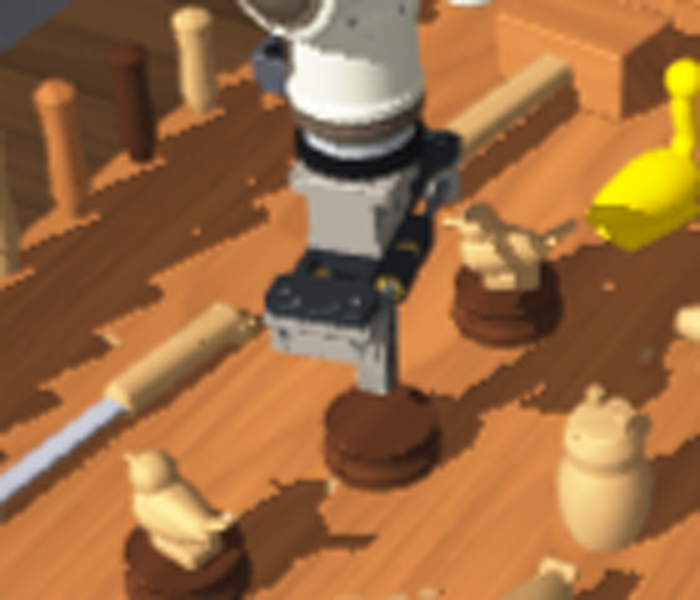

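View pics/wrist10.png

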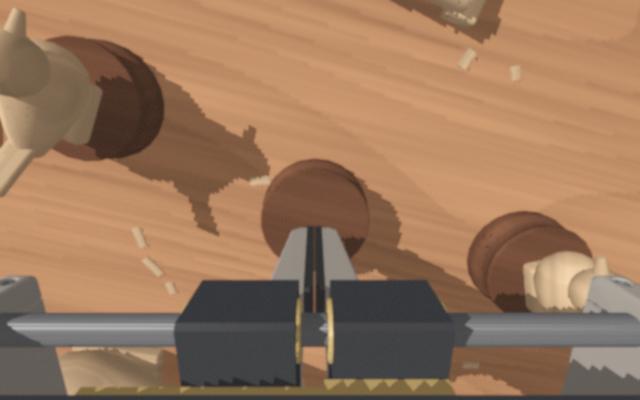

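View pics/top10.png

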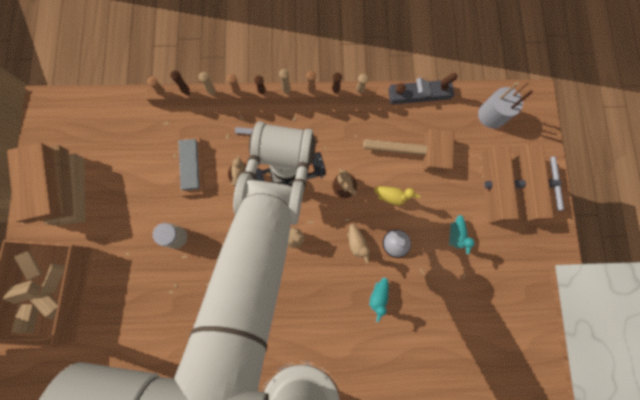

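Call:
send_rows --steps '[{"jaw": 0,"x": 0,"y": 0,"z": -0.15,"turn": 0},{"jaw": 0,"x": 0,"y": 0,"z": 0,"turn": 0},{"jaw": 0,"x": 0,"y": 0,"z": 0,"turn": 0},{"jaw": 0,"x": 0,"y": 0,"z": 0,"turn": 0},{"jaw": 0,"x": 0,"y": 0,"z": 0,"turn": 0},{"jaw": 0,"x": 0,"y": 0,"z": 0,"turn": 0},{"jaw": 0,"x": 0,"y": 0,"z": 0,"turn": 0},{"jaw": 0,"x": 0,"y": 0,"z": 0,"turn": 0}]'

```text
clock: 13.72
eef_pos: [0.6145, 0.0154, 0.0551]
ee_rot: [[0.97, 0.244, 0.0], [0.244, -0.97, -0.0], [0.0, 0.0, -1.0]]
force: [-0.1, -0.1, -0.1]
opening: 0.0004
```

Call:
send_rows --steps '[{"jaw": 0,"x": 0,"y": 0,"z": 0,"turn": 0},{"jaw": 0,"x": 0,"y": 0,"z": 0,"turn": 0},{"jaw": 0,"x": 0,"y": 0,"z": 0,"turn": 0},{"jaw": 0,"x": 0,"y": 0,"z": 0,"turn": 0},{"jaw": 0,"x": 0,"y": 0,"z": 0,"turn": 0},{"jaw": 0,"x": 0,"y": 0,"z": 0,"turn": 0},{"jaw": 0,"x": 0,"y": 0,"z": 0,"turn": 0},{"jaw": 0,"x": 0,"y": 0,"z": 0,"turn": 0}]'

```text
clock: 14.38
eef_pos: [0.6144, 0.0154, 0.0551]
ee_rot: [[0.97, 0.244, -0.0], [0.244, -0.97, 0.0], [-0.0, -0.0, -1.0]]
force: [0.2, 0.6, 0.1]
opening: 0.0003
```

Call:
send_rows --steps '[{"jaw": 0,"x": 0,"y": 0,"z": 0,"turn": 0},{"jaw": 0,"x": 0,"y": 0,"z": 0,"turn": 0},{"jaw": 0,"x": 0,"y": 0,"z": 0,"turn": 0},{"jaw": 0,"x": 0,"y": 0,"z": 0,"turn": 0},{"jaw": 0,"x": 0,"y": 0,"z": 0,"turn": 0},{"jaw": 0,"x": 0,"y": 0,"z": 0,"turn": 0},{"jaw": 0,"x": 0,"y": 0,"z": 0,"turn": 0},{"jaw": 0,"x": 0,"y": 0,"z": 0,"turn": 0}]'

```text
clock: 15.05
eef_pos: [0.6144, 0.0154, 0.0551]
ee_rot: [[0.97, 0.244, -0.0], [0.244, -0.97, 0.0], [-0.0, -0.0, -1.0]]
force: [-0.2, -0.7, 0.5]
opening: 0.0006
```

Call:
send_rows --steps '[{"jaw": 0,"x": 0,"y": 0,"z": 0,"turn": 0},{"jaw": 0,"x": 0,"y": 0,"z": 0,"turn": 0},{"jaw": 0,"x": 0,"y": 0,"z": 0,"turn": 0},{"jaw": 0,"x": 0,"y": 0,"z": 0,"turn": 0},{"jaw": 0,"x": 0,"y": 0,"z": 0,"turn": 0},{"jaw": 0,"x": 0,"y": 0,"z": 0,"turn": 0},{"jaw": 0,"x": 0,"y": 0,"z": 0,"turn": 0},{"jaw": 0,"x": 0,"y": 0,"z": 0,"turn": 0}]'

```text
clock: 15.72
eef_pos: [0.6145, 0.0154, 0.0551]
ee_rot: [[0.97, 0.244, 0.0], [0.244, -0.97, -0.0], [0.0, 0.0, -1.0]]
force: [-0.5, -1.0, 0.0]
opening: 0.0005
```

Call:
send_rows --steps '[{"jaw": 0,"x": 0,"y": 0,"z": 0,"turn": 0},{"jaw": 0,"x": 0,"y": 0,"z": 0,"turn": 0},{"jaw": 0,"x": 0,"y": 0,"z": 0,"turn": 0},{"jaw": 0,"x": 0,"y": 0,"z": 0,"turn": 0},{"jaw": 0,"x": 0,"y": 0,"z": 0,"turn": 0},{"jaw": 0,"x": 0,"y": 0,"z": 0,"turn": 0},{"jaw": 0,"x": 0,"y": 0,"z": 0,"turn": 0},{"jaw": 0,"x": 0,"y": 0,"z": 0,"turn": 0}]'

```text
clock: 16.38
eef_pos: [0.6144, 0.0154, 0.0551]
ee_rot: [[0.97, 0.244, -0.0], [0.244, -0.97, 0.0], [-0.0, -0.0, -1.0]]
force: [0.2, -1.1, -0.6]
opening: 0.0006
```

```bash
python3 - <<'E'
from rig import robot
s=robot.observe(); print(s['clock'],s['eef_pos'],s['force'])
print(robot.finish_job())
E
```

```text
16.3833 [0.61444405 0.01543627 0.05508831] [ 0.24397856 -1.14520171 -0.61655897]
the job is handed in; nothing more can be done
None
```

I did all three steps in the order asked and handed the job in at 16.4 s; no verdict was given.

- **Bell:** I pressed the plunger with the closed fingertips to z = 56.3 mm at about 10 N. That is about 5.7 mm of travel, and more than the 4.8 N that holds it fully down. I then lifted off, and the next side picture shows the plunger up again.
- **Goose:** I held the fingertips about 25 mm above the pale goose's head for over 3 s, with only noise-level force readings.
- **Empty base:** I crossed at about 0.29 m height and stopped about 25 mm above the middle of the empty base. I held there for over 3 s and left the hand pointing there. The last pictures showed nothing moved.

**Checks that disagreed:** the side and top cameras put the base's middle at about (0.612, 0.016), but the wrist camera put it about 8 mm further out in x. I aimed at (0.6145, 0.0154), nearer the two fixed cameras, so the pointing could be a few mm off centre. On the bell and goose head the cameras agreed to about 5 mm.

My first two move calls were refused as invalid input and nothing moved; after that I filled in every field.

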